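Load the sample mixer and press the pot lids home

TASK

Load the mixer for a run: first push the empty tray on top of it until it sits flush against both the far and the left stop, then stand every sample pot upright in a tray compartment of its own and press every pot's lid fully home. Last, with the tray still flush against both stops, press the start button all the way down; leave the other things on the bench alone.

Things in the scene. Friction and masses are not known exactly. Their poses are not given: they have to be found in the camera images.
- mixer: Slim white laboratory mixer, fixed. Flat top 40 mm above the bench, from x = -120 to 120 and y = -170 to 120 mm; near and right sides open, start button on the right-hand strip (y below -120 mm). Origin on the bench; x points away from the robot, y left, z up (turned by up to 0.15 rad). A tray against both stops has its centre at x = y = +20 mm of this frame.
- far_stop (a point): Middle of the inner face of the far stop, a straight steel bar along the mixer's y, 212 mm long, 25 mm high, 12 mm thick, standing on the mixer's top; its inner face is at x = +100 mm of the mixer.
- left_stop (a point): Middle of the inner face of the left stop, a straight steel bar along the mixer's x, 200 mm long, 25 mm high, 12 mm thick, standing on the mixer's top; its inner face is at y = +100 mm of the mixer.
- tray: Open aluminium tray, 160 x 160 mm, 30 mm high, walls and floor 4 mm, two crossing 4 mm dividers as high as its sides make four square 74 mm compartments (centres at x, y = +-39 mm). About 0.45 kg, loose; starts on the mixer's top 20 to 50 mm short of each stop, a little askew, and slides when pushed. Origin: centre of its underside; x, y along its sides, z up.
- start (a joint): Start button: grey round push button of 28 mm diameter in a black housing, on the mixer's right-hand strip near its corner towards the robot. 0 = up, 0.006 m = fully down; a spring of about 5 N (at full travel) brings it back up.
- start_top (a point): Middle of the top face of the start button.
- pot_A: White sample pot: upright cylinder of 48 mm diameter, 70 mm high without its lid, about 0.14 kg with it, loose; starts upright on the bench. Three or four such pots, all alike, are present. Origin: centre of its underside, z up.
- lid_A (a joint): Press-in lid of pot_A: grey disc, 44 mm diameter, 8 mm thick, moving only along the pot's axis. Value = how far it is pressed in (m): 0 = 10 mm proud (top 88 mm above the pot's underside), 0.010 = fully home on the rim (top at 78 mm). Starts 7 to 10 mm proud; goes in against about 7 N of friction and stays where it is left.
- pot_B: White sample pot: upright cylinder of 48 mm diameter, 70 mm high without its lid, about 0.14 kg with it, loose; starts upright on the bench. Three or four such pots, all alike, are present. Origin: centre of its underside, z up.
- lid_B (a joint): Press-in lid of pot_B: grey disc, 44 mm diameter, 8 mm thick, moving only along the pot's axis. Value = how far it is pressed in (m): 0 = 10 mm proud (top 88 mm above the pot's underside), 0.010 = fully home on the rim (top at 78 mm). Starts 7 to 10 mm proud; goes in against about 7 N of friction and stays where it is left.
- pot_C: White sample pot: upright cylinder of 48 mm diameter, 70 mm high without its lid, about 0.14 kg with it, loose; starts upright on the bench. Three or four such pots, all alike, are present. Origin: centre of its underside, z up.
- lid_C (a joint): Press-in lid of pot_C: grey disc, 44 mm diameter, 8 mm thick, moving only along the pot's axis. Value = how far it is pressed in (m): 0 = 10 mm proud (top 88 mm above the pot's underside), 0.010 = fully home on the rim (top at 78 mm). Starts 7 to 10 mm proud; goes in against about 7 N of friction and stays where it is left.
- pot_D: White sample pot: upright cylinder of 48 mm diameter, 70 mm high without its lid, about 0.14 kg with it, loose; starts upright on the bench. Three or four such pots, all alike, are present. Origin: centre of its underside, z up.
- lid_D (a joint): Press-in lid of pot_D: grey disc, 44 mm diameter, 8 mm thick, moving only along the pot's axis. Value = how far it is pressed in (m): 0 = 10 mm proud (top 88 mm above the pot's underside), 0.010 = fully home on the rim (top at 78 mm). Starts 7 to 10 mm proud; goes in against about 7 N of friction and stays where it is left.
- amber_bottle: Bystander: small amber glass bottle, 44 mm diameter, 85 mm high. Origin: centre of its underside.
- wash_bottle: Bystander: white bottle, 60 mm diameter, 140 mm high. Origin: centre of its underside.
- tube_rack: Bystander: black tube rack, 70 x 160 mm, 45 mm high (76 mm with its capped tubes). Origin: centre of its underside.

How it is judged:
On the way, in this order (a step that is already met when the one before it is completed fails the run):
1. the tray lies flush against the far and the left stop (before loading is finished) (x of tray in the frame of mixer between 0.0165 and 0.025 m and y of tray in the frame of mixer between 0.0165 and 0.025 m and angle between the x axis of tray and the x axis of mixer, either way round below 0.035 rad and z of tray in the frame of mixer below 0.044 m), for 0.2 s.
2. every pot stands in a compartment with its lid fully home, the tray flush against both stops (all of step 1 and x of pot_A in the frame of tray between -0.066 and 0.066 m and y of pot_A in the frame of tray between -0.066 and 0.066 m and z of each of pot_A, pot_B, pot_C, pot_D in the frame of tray below 0.012 m and angle between each of pot_A, pot_B, pot_C, pot_D's own z axis and vertical below 0.1 rad and value of joint each of lid_A, lid_B, lid_C, lid_D above 0.0082 m and x of pot_B in the frame of tray between -0.066 and 0.066 m and y of pot_B in the frame of tray between -0.066 and 0.066 m and x of pot_C in the frame of tray between -0.066 and 0.066 m and y of pot_C in the frame of tray between -0.066 and 0.066 m and x of pot_D in the frame of tray between -0.066 and 0.066 m and y of pot_D in the frame of tray between -0.066 and 0.066 m), for 0.2 s.
3. the start button is pressed down (value of joint start above 0.0045 m), for 0.05 s.
At the end, for the whole second after the job is handed in: The tray lies against both stops (gap under 3.5 mm at each, square to within 0.035 rad), every pot stands upright (tilt under 0.1 rad) on the tray's floor within a compartment, every lid is within 1.8 mm of fully home, the start button is up again, and everything is at rest (all of step 2 and linear speed of each of pot_A, pot_B, pot_C, pot_D, tray below 0.02 m/s and value of joint start below 0.002 m); the robot touches nothing.
It fails at once if amber bottle is moved by more than 30 mm (distance of amber_bottle from where it was at the start of the episode above 0.03 m).
It fails at once if wash bottle is moved by more than 30 mm (distance of wash_bottle from where it was at the start of the episode above 0.03 m).
It fails at once if tube rack is moved by more than 30 mm (distance of tube_rack from where it was at the start of the episode above 0.03 m).
Of pot_A, pot_B, pot_C, pot_D only 3 to 4 are there at a start; the rules pass over those that are not, and their reading is None.
At some moment in a run one of pot_A, pot_B, pot_C, pot_D, tray may be knocked a few centimetres aside while the robot is not near it.
It also fails if it takes over 210 s, if anything falls off the work surface, if the arm or the gripper's body presses on something with over 40 N, if the wrist force passes 120 N, or if a joint passes its speed limit or range.

ROBOT

A 7-joint arm with a two-finger parallel gripper is mounted at the origin on the work surface. World frame = base frame: x ahead of the robot, y to its left, z up, the work surface at z = 0. Lengths are in m, angles in rad, forces in N, time in s.
With the tool pointing down it reaches from about 0.425 to 0.875 m from the base axis. Payload 9.9 kg.
Tool frame: the origin (TCP) lies midway between the tips of the shut fingers; the grasp point (between the pads) lies r.tcp_to_grasp behind it (r.tcp_to_grasp is the distance from the TCP to the grasp point, in m); z points along the fingers, y is the line along which they close (so a half turn about z gives the same grasp; the last joint's range is limited). The gripper opens to 85 mm and grips with 20 to 120 N. Pads are 22 mm wide; open, the fingers measure 114 mm over their backs; the gripper's body (76 mm by 85 mm) begins 54 mm behind the grasp point. The pads swing forward as they close: fully open they stand 13 mm farther back than shut.
Start: joints at [-1.386, 0.576, 0.025, 1.437, -0.015, 1.129, -0.057], TCP at [0.179, 0.651, 0.231] pointing down, gripper open.
Joint ranges: [-2.76, 2.76], [-0.34, 2.15], [-1.52, 1.57], [0.19, 2.46], [-1.09, 4.23], [0.17, 1.99], [-2.82, 2.82]. Speed limits (rad/s): [2.22, 2.22, 3.01, 3.01, 3.14, 3.14, 3.14].

INTERFACE

Orientations are given as a rotation vector (axis times angle).
In Python, from workcell import sensors, get_image, camera_info, ticket, find_in, masks_of, place_of, r gives the robot as it stands.
- The arm moves only by the tool jog_arm, never from a script. Its argument "moves" is a list of rows, each a list of 2 entries, a list of its own where there are three numbers: the shift along the world's x, y, z in m, then the turn, a rotation vector about the world's x, y, z in rad. A call has 1 to 10 rows; each row is the pose to reach, as a shift and turn from the pose commanded when the call began; what a row does not reach only later rows make up. A row lasts 1/10 s, in which the tool goes at most 50 mm and 8.59 degrees, less where a joint would pass 70% of its speed; a pose out of reach is approached as far as the arm can. A call with a gripper value outside its range is refused whole. "fingers" is the finger opening in m, from 0 to 0.0854, set as the call begins (left out, the last holds). The fingers move at their own pace and stop on an object; "force" is the grip in N (left out, the last holds). Time passes only in rows, so rows that repeat a pose let the fingers close. It gives the time, the measured TCP pose, the force, the opening and the grip force at its end, in the units of the state.
- sensors.state(): the state, without advancing time (a new reading comes with each control period).
- get_image(name): name is "scene" or "top" or "wrist"; returns the picture (480x640x3 uint8, red, green, blue); there is no depth.
- camera_info(name): a dict with "fx", "fy", "cx", "cy" (pixels), "k1" (the pictures are not rectified: a ray, as slopes to the right and down, at radius r is drawn at 1 + k1 r^2 times it, then the intrinsics apply), "R" (3x3) and "t" (3): a world point X has camera coordinates R X + t; the wrist camera has in their place "mount" (4x4, takes a point from camera to tool coordinates, whose origin is the TCP and whose axes are the flange's). Camera axes: x right, y down, z forward; pixel columns grow to the right and rows downward; lengths in m; the calibration is good to about 2 mm. A picture is of the moment at which its call begins: read the wrist's pose just before it. camera_info takes no time and is no camera call.
- ticket.sign_off(): hands the job in; it is judged then, once.
Trained networks look in the newest picture that a camera, given by its name, has taken for a name from the list of things; names that differ only in an ending like _2 or _b are one class to them, and where a whole thing is asked for, a point or a joint stands for the part that bears it (a point fixed in the world has none). Each returns a list of dicts, best first, with "confidence" (0 to 1); they miss things now and then, are a little off and sometimes report something else, mostly with a low value. They report only what shows in the picture. A call takes as long as a camera call.
- find_in(camera, label): "position" ([x, y, z] in m, in the coordinates of the camera as it stood for that picture, good to about 4 mm: the middle of the surface that is visible of it).
- masks_of(camera, label): "mask" (480x640 bool, what is visible of it).
- place_of(camera, label): "position" ([x, y, z] in m, in the coordinates of the camera as it stood for that picture, good to about 4 mm: a listed point, or the origin of a listed thing).
The state is a dict: "time_s": time; "q": joint angles; "joint_vel": joint speeds; "tau": joint torques, N m; "eef_pos": TCP position; "eef_rot": TCP orientation; "wrist_force": force on the tool from outside, world axes, zero at the start; "ft_torque": the same for the moment, N m; "width": finger opening in m; "grip_force": force on a finger pad.
Only numpy, scipy, OpenCV 4.12 (cv2) and the standard library are available. Lean on these libraries where they do the work, as an engineer would, in place of code of your own. Each camera call takes 0.05 s, during which the arm holds its last target. There are 200 camera calls.

## Working session

There is one attempt and no reset: what is moved stays moved. The work goes in short steps, Python scripts to look and compute and a tool call to move; the robot and the scene stay as the last step left them, time stands still between calls to the robot, and variables do not carry over. Pictures are saved under pics/ and viewed, at most 14 in all, crops included, and the job is handed in when it is done.

Besides the shell and the picture viewer there is one more tool, called after "Call:" by a JSON object that holds its "name" and its "arguments". jog_arm: Moves the arm, as the interface text tells. Its arguments: {"type":"object","properties":{"moves":{"type":"array"},"fingers":{"type":"number"},"force":{"type":"number"}},"required":["moves"]}

```bash
mkdir -p pics; ls
cat > h.py <<'E'
import numpy as np, cv2
from scipy.spatial.transform import Rotation as Ro
from workcell import sensors, get_image, camera_info, ticket, find_in, masks_of, place_of, r
def pose(cam):
    c=camera_info(cam)
    if cam!='wrist':
        R=np.array(c['R']);t=np.array(c['t']);return R.T,-R.T@t
    s=sensors.state();M=np.array(c['mount']);T=Ro.from_rotvec(s['eef_rot']).as_matrix()
    return T@M[:3,:3],T@M[:3,3]+np.array(s['eef_pos'])
def shot(cam,name=None):
    P=pose(cam);im=get_image(cam)
    if name: cv2.imwrite('pics/'+name+'.png',im[:,:,::-1])
    return P,im
def W(P,p): return P[0]@np.array(p)+P[1]
def plane(cam,P,uv,z):
    c=camera_info(cam);d=np.array([(uv[0]-c['cx'])/c['fx'],(uv[1]-c['cy'])/c['fy']]);s=d.copy()
    for _ in range(20): s=d/(1+c['k1']*(s@s))
    v=P[0]@np.array([s[0],s[1],1]);return P[1]+v*(z-P[1][2])/v[2]
E
python3 - <<'E'
from h import *
s=sensors.state();print({k:np.round(v,3) for k,v in s.items()},r.tcp_to_grasp)
for cam in ('top','scene'):
    P,im=shot(cam,cam+'0');print(cam,P[1].round(3))
    for l in ['mixer','far_stop','left_stop','tray','start_top','pot_A','lid_A','amber_bottle','wash_bottle','tube_rack']:
        for d in place_of(cam,l) if l!='lid_A' else find_in(cam,l): print(l,round(d['confidence'],2),W(P,d['position']).round(3))
E
```

```text
pics
{'time_s': np.float64(0.0), 'q': array([-1.386,  0.576,  0.025,  1.438, -0.015,  1.129, -0.056]), 'joint_vel': array([-0.   ,  0.002,  0.001, -0.001,  0.001, -0.003,  0.   ]), 'tau': array([ 1.0000e-03, -7.6576e+01,  2.2510e+00, -2.8596e+01,  1.5000e-02,
        1.3000e-02, -0.0000e+00]), 'eef_pos': array([0.179, 0.65 , 0.23 ]), 'eef_rot': array([-4.210e-01, -3.113e+00,  2.000e-03]), 'wrist_force': array([-0.34 ,  0.38 ,  0.114]), 'ft_torque': array([ 0.011,  0.023, -0.005]), 'grip_force': np.float64(0.0), 'width': np.float64(0.086)} 0.0187
top [0.521 0.071 1.378]
far_stop 0.71 [0.678 0.153 0.048]
left_stop 0.55 [0.581 0.25  0.054]
tray 0.56 [0.547 0.134 0.037]
start_top 0.48 [0.476 0.018 0.06 ]
pot_A 0.66 [ 0.488 -0.294 -0.003]
lid_A 0.21 [ 0.589 -0.149  0.087]
amber_bottle 0.55 [ 0.721 -0.296 -0.001]
wash_bottle 0.97 [0.49  0.447 0.001]
tube_rack 0.75 [ 0.807 -0.026 -0.   ]
tube_rack 0.58 [0.58  0.249 0.051]
tube_rack 0.36 [ 0.725 -0.296  0.002]
scene [1.412 0.623 0.907]
mixer 0.76 [ 0.568  0.15  -0.003]
far_stop 0.94 [0.673 0.152 0.047]
far_stop 0.58 [0.58  0.252 0.049]
far_stop 0.35 [0.544 0.14  0.041]
left_stop 0.81 [0.58  0.254 0.048]
tray 0.66 [ 0.805 -0.024 -0.003]
tray 0.64 [0.545 0.139 0.038]
start_top 0.52 [0.478 0.014 0.063]
start_top 0.33 [ 0.593 -0.159 -0.001]
start_top 0.18 [0.673 0.152 0.046]
pot_A 0.66 [ 0.488 -0.294  0.   ]
lid_A 0.67 [ 0.496 -0.293  0.084]
amber_bottle 0.87 [ 0.724 -0.295 -0.005]
wash_bottle 0.77 [ 0.493  0.447 -0.002]
tube_rack 0.36 [ 0.568  0.15  -0.003]
```

View pics/top0.png

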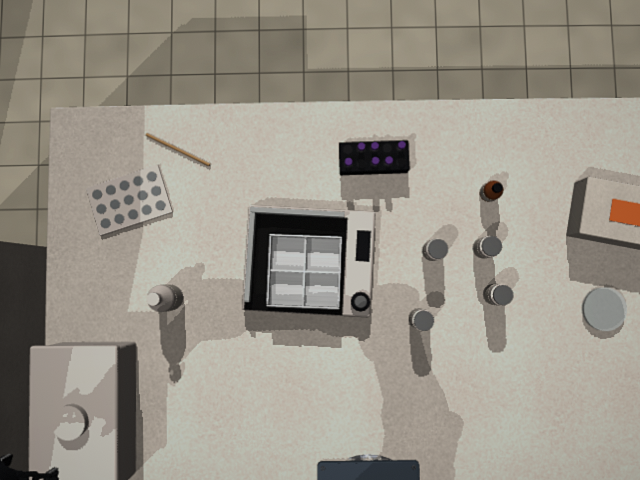

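Run:
```python
from h import *
P,im=shot('top')
g=cv2.cvtColor(im,cv2.COLOR_RGB2GRAY)
for l in ['pot_A','pot_B','pot_C','pot_D','lid_A','tray','far_stop','left_stop','mixer']:
    for d in masks_of('top',l):
        m=d['mask'].astype(np.uint8); 
        if m.sum()<20: continue
        (c,sz,a)=cv2.minAreaRect(cv2.findNonZero(m)); b=cv2.boxPoints((c,sz,a))
        z={'p':.08,'l':.083,'t':.07,'f':.065,'m':.04}[l[0]]; z=.065 if 'stop' in l else z
        print(l,round(d['confidence'],2),np.round(c),np.round(sz),'ctr',plane('top',P,c,z).round(3),[plane('top',P,q,z)[:2].round(3).tolist() for q in b] if l[0] not in 'p' and l!='lid_A' else '')
```

```text
pot_A 0.72 [498. 294.] [21. 30.] ctr [ 0.489 -0.287  0.08 ] 
pot_A 0.23 [304. 271.] [75. 74.] ctr [0.545 0.133 0.08 ] 
pot_B 0.86 [435. 249.] [21. 26.] ctr [ 0.59  -0.153  0.08 ] 
pot_B 0.56 [309. 260.] [129. 106.] ctr [0.569 0.124 0.08 ] 
pot_B 0.48 [503. 295.] [21. 20.] ctr [ 0.488 -0.298  0.08 ] 
pot_C 0.56 [421. 319.] [25. 21.] ctr [ 0.437 -0.118  0.08 ] 
pot_D 0.72 [486. 246.] [21. 29.] ctr [ 0.593 -0.266  0.08 ] 
lid_A 0.73 [502. 294.] [19. 21.] ctr [ 0.488 -0.296  0.083] 
lid_A 0.59 [492. 246.] [19. 19.] ctr [ 0.595 -0.276  0.083] 
lid_A 0.55 [423. 320.] [19. 22.] ctr [ 0.435 -0.122  0.083] 
tray 0.73 [304. 271.] [74. 75.] ctr [0.546 0.134 0.07 ] [[0.469, 0.221], [0.633, 0.212], [0.623, 0.048], [0.46, 0.058]]
left_stop 0.94 [309. 260.] [129. 106.] ctr [0.569 0.124 0.065] [[0.463, 0.274], [0.698, 0.259], [0.676, -0.027], [0.442, -0.009]]
mixer 0.72 [309. 260.] [129. 106.] ctr [0.57  0.125 0.04 ] [[0.462, 0.278], [0.701, 0.263], [0.679, -0.03], [0.441, -0.011]]
mixer 0.19 [305. 271.] [74. 74.] ctr [0.546 0.135 0.04 ] [[0.467, 0.221], [0.634, 0.215], [0.626, 0.048], [0.459, 0.056]]
```

The top view shows four pots at px (436,249), (489,245), (500,294) and (422,319), the tray at (304,271) and the start button at (361,301). The network positions agree with these. Next I move over the mixer for a closer wrist view.

Call:
{"name": "jog_arm", "arguments": {"moves": [[[0.025,-0.04,0.02],[0,0,0.05]],[[0.05,-0.08,0.04],[0,0,0.1]],[[0.075,-0.12,0.06],[0,0,0.15]],[[0.1,-0.16,0.08],[0,0,0.2]],[[0.125,-0.2,0.1],[0,0,0.2]],[[0.15,-0.24,0.12],[0,0,0.2]],[[0.175,-0.28,0.12],[0,0,0.2]],[[0.2,-0.32,0.12],[0,0,0.2]],[[0.225,-0.36,0.12],[0,0,0.2]],[[0.25,-0.4,0.12],[0,0,0.2]]], "fingers": 0}}

```text
time_s: 2.6
eef_pos: [0.4301, 0.2488, 0.3518]
eef_rot: [0.108, 3.139, 0.001]
wrist_force: [0.0, 0.3, -0.1]
width: 0.0
grip_force: 0.0
```

Call:
{"name": "jog_arm", "arguments": {"moves": [[[0.025,-0.03,0],[0,0,0]],[[0.05,-0.06,0],[0,0,0]],[[0.07,-0.09,0],[0,0,0]],[[0.09,-0.12,0],[0,0,0]],[[0.11,-0.13,0],[0,0,0]],[[0.11,-0.13,0],[0,0,0]],[[0.11,-0.13,0],[0,0,0]]]}}

```text
time_s: 3.3
eef_pos: [0.5392, 0.1208, 0.3511]
eef_rot: [-0.109, -3.139, -0.0]
wrist_force: [-0.5, 0.5, -0.3]
width: -0.0001
grip_force: 0.0
```

Run:
```python
from h import *
s=sensors.state();print(np.round(s['eef_pos'],3),np.round(s['eef_rot'],3),s['time_s'],np.round(s['wrist_force'],1))
P,im=shot('wrist','w1');print(P[1])
for l in ['mixer','far_stop','left_stop','tray','start_top']:
    for d in place_of('wrist',l): print(l,round(d['confidence'],2),W(P,d['position']).round(3))
```

```text
[0.539 0.121 0.351] [-0.109 -3.139 -0.   ] 3.3 [-0.5  0.5 -0.3]
[0.45936595 0.12673586 0.49343691]
far_stop 0.61 [0.674 0.156 0.053]
left_stop 0.92 [0.577 0.254 0.055]
tray 0.69 [0.544 0.137 0.041]
start_top 0.3 [ 0.597 -0.276 -0.002]
```

View pics/w1.png

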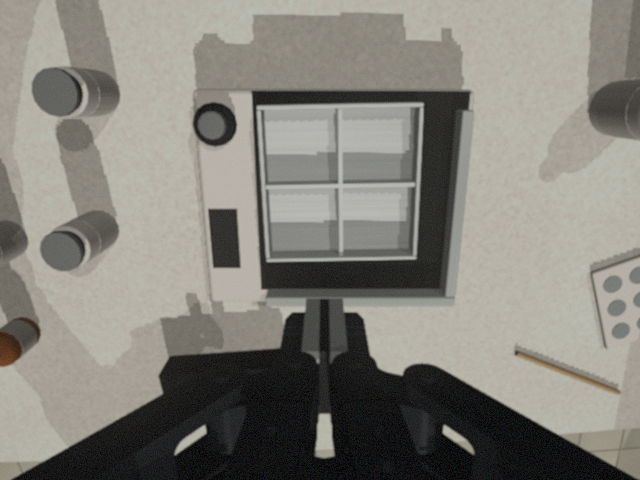

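The wrist view shows the tray outline (258,108)-(422,103)-(416,258)-(266,262), the button at (215,124), the left stop at x≈455 and the far stop at y≈297. I'll turn these edges into positions.

Run:
```python
from h import *
P,im=shot('wrist')
f=lambda u,v,z:plane('wrist',P,(u,v),z)[:2].round(4).tolist()
print('tray',[f(*p,.07) for p in [(258,108),(422,103),(416,259),(266,263)]])
print('mixer top near',f(197,92,.04),f(470,92,.04), 'button',f(214,124,.06),plane('top',pose('top'),(361,300),.06))
big=cv2.resize(im[80:320,180:490],None,fx=2.5,fy=2.5,interpolation=cv2.INTER_CUBIC)
cv2.imwrite('pics/w1c.png',big[:,:,::-1])
```

```text
tray [[0.4642, 0.0632], [0.47, 0.2195], [0.629, 0.2134], [0.6228, 0.0536]]
mixer top near [0.4445, -0.0014] [0.463, 0.2749] button [0.4763, 0.0165] [0.48037034 0.00990581 0.06      ]
```

View pics/w1c.png

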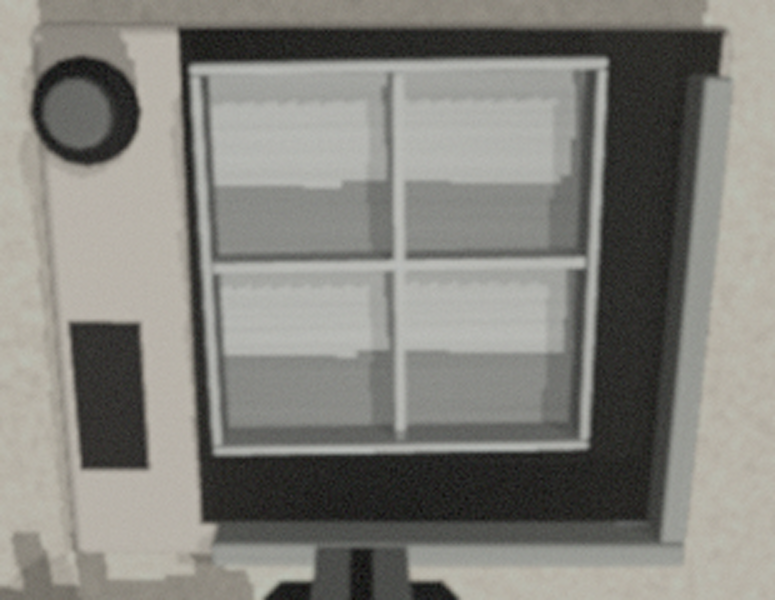

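Call:
{"name": "jog_arm", "arguments": {"moves": [[[0.005,-0.04,-0.02],[0,0,0]],[[0.007,-0.085,-0.04],[0,0,0]],[[0.007,-0.096,-0.08],[0,0,0]],[[0.007,-0.096,-0.12],[0,0,0]],[[0.007,-0.096,-0.16],[0,0,0]],[[0.007,-0.096,-0.2],[0,0,0]],[[0.007,-0.096,-0.24],[0,0,0]],[[0.007,-0.096,-0.27],[0,0,0]],[[0.007,-0.096,-0.295],[0,0,0]],[[0.007,-0.096,-0.297],[0,0,0]]]}}

```text
time_s: 4.65
eef_pos: [0.5444, 0.025, 0.0518]
eef_rot: [-0.107, -3.135, 0.001]
wrist_force: [-0.6, -0.3, 0.5]
width: -0.0002
grip_force: 0.0
```

Call:
{"name": "jog_arm", "arguments": {"moves": [[[0,0.004,0],[0,0,0]],[[0,0.008,0],[0,0,0]],[[0,0.012,0],[0,0,0]],[[0,0.016,0],[0,0,0]],[[0,0.02,0],[0,0,0]],[[0,0.024,0],[0,0,0]],[[0,0.028,0],[0,0,0]],[[0,0.032,0],[0,0,0]],[[0,0.036,0],[0,0,0]],[[0,0.04,0],[0,0,0]]]}}

```text
time_s: 5.65
eef_pos: [0.5462, 0.0649, 0.0543]
eef_rot: [-0.108, -3.14, 0.0]
wrist_force: [-0.4, -5.1, 4.1]
width: -0.0003
grip_force: 2.6
```

Run:
```python
from h import *
P,im=shot('top')
print(sensors.state()['wrist_force'])
for d in place_of('top','tray'): print(W(P,d['position']).round(3))
```

```text
[ 1.11285361 -3.02043263  3.50740848]
[0.548 0.153 0.035]
```

Call:
{"name": "jog_arm", "arguments": {"moves": [[[0,0.003,0],[0,0,0]],[[0,0.006,0],[0,0,0]],[[0,0.009,0],[0,0,0]],[[0,0.012,0],[0,0,0]],[[0,0.014,0],[0,0,0]],[[0,0.016,0],[0,0,0]]]}}

```text
time_s: 6.35
eef_pos: [0.5458, 0.0803, 0.0542]
eef_rot: [-0.108, -3.139, 0.001]
wrist_force: [-2.0, -9.5, 3.4]
width: 0.0002
grip_force: 4.7
```

Call:
{"name": "jog_arm", "arguments": {"moves": [[[0,0.002,0],[0,0,0]],[[0,0.003,0],[0,0,0]],[[0,0.004,0],[0,0,0]],[[0,0.005,0],[0,0,0]]]}}

```text
time_s: 6.75
eef_pos: [0.5448, 0.0811, 0.0541]
eef_rot: [-0.114, -3.137, 0.008]
wrist_force: [-4.4, -19.4, 6.2]
width: 0.0
grip_force: 10.1
```

Call:
{"name": "jog_arm", "arguments": {"moves": [[[0,-0.015,0],[0,0,0]],[[0,-0.018,0.04],[0,0,0]],[[-0.02,0,0.08],[0,0,0]],[[-0.055,0.03,0.08],[0,0,0]],[[-0.09,0.06,0.08],[0,0,0]],[[-0.112,0.082,0.08],[0,0,0]],[[-0.112,0.082,0.06],[0,0,0]],[[-0.112,0.082,0.03],[0,0,0]],[[-0.112,0.082,0.0],[0,0,0]],[[-0.112,0.082,0.0],[0,0,0]]]}}

```text
time_s: 7.75
eef_pos: [0.4324, 0.1678, 0.0519]
eef_rot: [-0.106, -3.135, 0.003]
wrist_force: [0.3, 0.1, 0.7]
width: -0.0003
grip_force: 0.0
```

Call:
{"name": "jog_arm", "arguments": {"moves": [[[0.004,0,0],[0,0,0]],[[0.008,0,0],[0,0,0]],[[0.012,0,0],[0,0,0]],[[0.016,0,0],[0,0,0]],[[0.02,0,0],[0,0,0]],[[0.025,-0.001,0],[0,0,0]],[[0.03,-0.001,0],[0,0,0]],[[0.035,-0.002,0],[0,0,0]],[[0.04,-0.002,0],[0,0,0]],[[0.045,-0.003,0],[0,0,0]]]}}

```text
time_s: 8.75
eef_pos: [0.4777, 0.1647, 0.0543]
eef_rot: [-0.107, -3.136, 0.001]
wrist_force: [-5.5, -0.1, 4.0]
width: -0.0001
grip_force: 3.1
```

Call:
{"name": "jog_arm", "arguments": {"moves": [[[0.003,0,0],[0,0,0]],[[0.006,0,0],[0,0,0]],[[0.009,-0.001,0],[0,0,0]],[[0.012,-0.001,0],[0,0,0]]]}}

```text
time_s: 9.15
eef_pos: [0.4903, 0.1636, 0.0542]
eef_rot: [-0.108, -3.138, 0.001]
wrist_force: [-4.9, -0.4, 3.4]
width: 0.0
grip_force: 2.6
```

Call:
{"name": "jog_arm", "arguments": {"moves": [[[0.003,0,0],[0,0,0]],[[0.006,0,0],[0,0,0]],[[0.008,0,0],[0,0,0]],[[0.01,0,0],[0,0,0]],[[0.012,0,0],[0,0,0]]]}}

```text
time_s: 9.65
eef_pos: [0.5016, 0.1637, 0.0542]
eef_rot: [-0.107, -3.136, 0.001]
wrist_force: [-13.9, 0.8, 9.0]
width: 0.0002
grip_force: 6.7
```

Call:
{"name": "jog_arm", "arguments": {"moves": [[[0.001,0,0],[0,0,0]],[[0.002,0,0],[0,0,0]],[[0.003,0,0],[0,0,0]],[[0.003,0,0],[0,0,0]]]}}

```text
time_s: 10.05
eef_pos: [0.5016, 0.1637, 0.0539]
eef_rot: [-0.106, -3.131, 0.002]
wrist_force: [-16.8, 1.6, 12.4]
width: -0.0001
grip_force: 8.1
```

Call:
{"name": "jog_arm", "arguments": {"moves": [[[-0.02,0,0],[0,0,0]],[[-0.03,0,0.05],[0,0,0]],[[-0.03,-0.03,0.1],[0,0,0]],[[0,-0.06,0.15],[0,0,0]],[[0.0,-0.09,0.2],[0,0,0]],[[0.0,-0.09,0.25],[0,0,0]],[[0.0,-0.09,0.3],[0,0,0]],[[0,-0.09,0.33],[0,0,0]],[[0,-0.09,0.33],[0,0,0]]], "fingers": 0.08}}

```text
time_s: 10.95
eef_pos: [0.5087, 0.0731, 0.3906]
eef_rot: [0.11, 3.129, 0.004]
wrist_force: [1.1, -0.3, -0.1]
width: 0.0801
grip_force: 0.0
```

Run:
```python
from h import *
print(sensors.state()['eef_pos'],sensors.state()['q'].round(2) if hasattr(sensors.state()['q'],'round') else sensors.state()['q'])
P,im=shot('wrist','w2')
for l in ['far_stop','left_stop','tray','start_top','pot_A']:
    for d in place_of('wrist',l): print(l,round(d['confidence'],2),W(P,d['position']).round(3))
Pt,im=shot('top')
for l in ['pot_A','lid_A']:
  for d in masks_of('top',l):
    c=cv2.minAreaRect(cv2.findNonZero(d['mask'].astype(np.uint8)))
    print(l,round(d['confidence'],2),np.round(c[0]),plane('top',Pt,c[0],.086).round(3))
```

```text
[0.50869522 0.07310144 0.39058263] [-0.45  0.22  0.29  1.59 -0.07  1.33  1.34]
left_stop 0.83 [0.581 0.251 0.054]
tray 0.95 [0.592 0.171 0.043]
start_top 0.92 [0.478 0.011 0.062]
pot_A 0.82 [ 0.488 -0.295 -0.001]
pot_A 0.92 [498. 295.] [ 0.488 -0.286  0.086]
lid_A 0.55 [502. 295.] [ 0.487 -0.295  0.086]
```

View pics/w2.png

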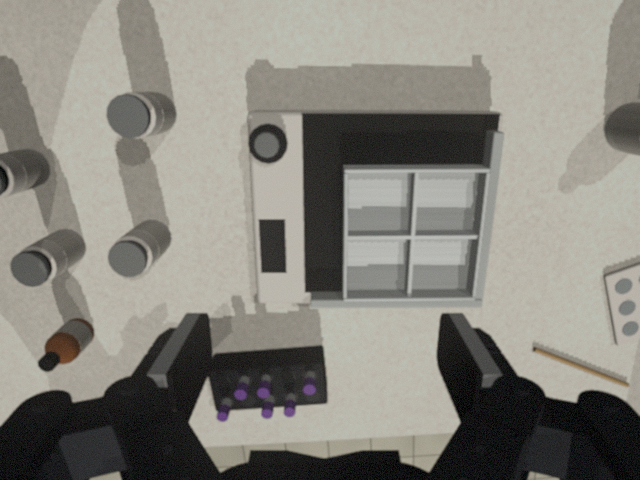

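The tray sits against both stops, with corners at px (343,167), (490,167), (478,300) and (343,299). Pot lids show at (130,115), (129,257) and (32,267). I'll compute positions, using ellipse fits on the lids.

Run:
```python
from h import *
P,_=shot('wrist');c=[plane('wrist',P,p,.07)[:2] for p in [(343,167),(490,167),(478,300),(343,299)]]
print('tray',np.mean(c,0).round(4),np.round(c,4).tolist())
Q,im=shot('top'); 
for p in [(130,115),(129,257),(32,267)]: print(plane('wrist',P,p,.086).round(4))
# lids in top view: darker grey discs
g=im.astype(int)
for (u,v) in [(436,249),(489,245),(502,294),(422,320)]:
    sub=g[v-18:v+18,u-18:u+18]; m=(np.abs(sub-g[v-2:v+3,u-2:u+3].reshape(-1,3).mean(0)).max(2)<18).astype(np.uint8)
    n,l,st,ce=cv2.connectedComponentsWithStats(m,connectivity=4); k=l[18,18]
    q=ce[k]+[u-18,v-18];print('top',q.round(1),st[k],plane('top',Q,q,.086).round(4))
```

```text
tray [0.5809 0.1692] [[0.4976, 0.0942], [0.5079, 0.2516], [0.6654, 0.2454], [0.6528, 0.0857]]
[ 0.4278 -0.1162  0.086 ]
[ 0.578  -0.1487  0.086 ]
[ 0.5826 -0.2632  0.086 ]
top [437.5 248.9] [ 10   9  20  21 303] [ 0.5894 -0.1574  0.086 ]
top [489.6 246.4] [  3   9  28  22 358] [ 0.5933 -0.2709  0.086 ]
top [502.7 294.9] [  9   9  20  21 305] [ 0.4877 -0.296   0.086 ]
top [423.2 320.6] [  9   9  21  20 316] [ 0.435  -0.1224  0.086 ]
```

Call:
{"name": "jog_arm", "arguments": {"moves": [[[0.012,-0.033,-0.033],[0,0,0]],[[0.024,-0.066,-0.066],[0,0,0]],[[0.036,-0.1,-0.1],[0,0,0]],[[0.048,-0.133,-0.133],[0,0,0]],[[0.06,-0.166,-0.166],[0,0,0]],[[0.072,-0.2,-0.2],[0,0,0]],[[0.084,-0.229,-0.234],[0,0,0]],[[0.084,-0.229,-0.234],[0,0,0]],[[0.084,-0.229,-0.234],[0,0,0]]], "fingers": 0.0854}}

```text
time_s: 12.4
eef_pos: [0.5897, -0.1558, 0.149]
eef_rot: [-0.11, -3.137, -0.0]
wrist_force: [-0.0, 1.0, 0.3]
width: 0.0853
grip_force: 0.0
```

Run:
```python
from h import *
s=sensors.state();print(s['eef_pos'],s['eef_rot'],s['q'])
P,im=shot('wrist','w3')
for d in place_of('wrist','pot_A')+find_in('wrist','lid_A'): print(round(d['confidence'],2),W(P,d['position']).round(3))
```

```text
[ 0.58966201 -0.15580651  0.14901579] [-1.10467495e-01 -3.13714485e+00 -2.50773163e-04] [ 4.28109723e-04  5.78354642e-01  2.88880235e-01  1.72599649e+00
 -2.04808822e-01  8.69386613e-01  1.87837081e+00]
0.92 [ 0.489 -0.294 -0.   ]
0.85 [ 0.487 -0.284  0.09 ]
0.42 [ 0.593 -0.271  0.086]
```

Call:
{"name": "jog_arm", "arguments": {"moves": [[[0.001,-0.001,-0.03],[0,0,0]],[[0.001,-0.001,-0.06],[0,0,0]],[[0.001,-0.001,-0.09],[0,0,0]],[[0.001,-0.001,-0.115],[0,0,0]],[[0.001,-0.001,-0.115],[0,0,0]]]}}

```text
time_s: 13.05
eef_pos: [0.5901, -0.1544, 0.0336]
eef_rot: [-0.105, -3.137, -0.002]
wrist_force: [0.1, -0.9, 1.3]
width: 0.0854
grip_force: 0.0
```

Call:
{"name": "jog_arm", "arguments": {"moves": [[[0,0,0],[0,0,0]],[[0,0,0],[0,0,0]],[[0,0,0],[0,0,0]],[[0,0,0],[0,0,0]],[[0,0,0],[0,0,0]],[[0,0,0.0],[0,0,0]],[[0,0,0.02],[0,0,0]],[[0,0,0.06],[0,0,0]],[[0,0,0.105],[0,0,0]],[[0,0,0.15],[0,0,0]]], "fingers": 0.03, "force": 30}}

```text
time_s: 14.05
eef_pos: [0.5909, -0.1562, 0.1877]
eef_rot: [0.108, 3.139, -0.0]
wrist_force: [1.5, 0.8, 0.2]
width: 0.0472
grip_force: 31.6
```

Call:
{"name": "jog_arm", "arguments": {"moves": [[[0.005,0.045,0],[0,0,0]],[[0.01,0.09,0],[0,0,0]],[[0.015,0.135,0],[0,0,0]],[[0.02,0.18,0],[0,0,0]],[[0.025,0.225,0],[0,0,0]],[[0.03,0.27,0],[0,0,0]],[[0.036,0.315,0],[0,0,0]],[[0.041,0.35,0],[0,0,0]],[[0.041,0.363,0],[0,0,0]],[[0.041,0.363,0],[0,0,0]]]}}

```text
time_s: 15.05
eef_pos: [0.6317, 0.2097, 0.1855]
eef_rot: [-0.102, -3.14, -0.002]
wrist_force: [-0.2, -0.4, -1.0]
width: 0.0474
grip_force: 31.7
```

Call:
{"name": "jog_arm", "arguments": {"moves": [[[0,0,-0.03],[0,0,0]],[[0,0,-0.06],[0,0,0]],[[0,0,-0.085],[0,0,0]],[[0,0,-0.094],[0,0,0]],[[0,0,-0.1],[0,0,0]],[[0,0,-0.104],[0,0,0]],[[0,0,-0.104],[0,0,0]]]}}

```text
time_s: 15.75
eef_pos: [0.6327, 0.2064, 0.082]
eef_rot: [0.109, 3.139, 0.0]
wrist_force: [-0.3, 0.3, -2.4]
width: 0.0474
grip_force: 31.6
```

Run:
```python
from h import *
shot('wrist','w4')
```

```text
(no output)
```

View pics/w4.png

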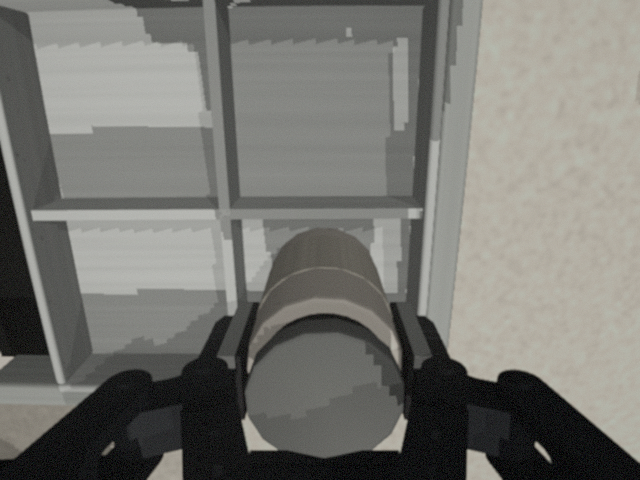

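The pot sits centred in the far-left compartment (around px 325,330), clear of the divider at row 210. I'll lower it the last few millimetres, then release.

Call:
{"name": "jog_arm", "arguments": {"moves": [[[0,0,-0.002],[0,0,0]],[[0,0,-0.004],[0,0,0]],[[0,0,-0.004],[0,0,0]]]}}

```text
time_s: 16.1
eef_pos: [0.6332, 0.2067, 0.0812]
eef_rot: [0.108, 3.137, 0.003]
wrist_force: [-8.5, -3.1, 26.3]
width: 0.0473
grip_force: 34.1
```

Call:
{"name": "jog_arm", "arguments": {"moves": [[[0,0,0],[0,0,0]],[[0,0,0],[0,0,0]],[[0,0,0],[0,0,0]],[[0,0,0.02],[0,0,0]],[[0,0,0.05],[0,0,0]],[[0,0,0.08],[0,0,0]],[[0,0,0.09],[0,0,0]]], "fingers": 0.06}}

```text
time_s: 16.8
eef_pos: [0.6337, 0.207, 0.1703]
eef_rot: [0.108, 3.136, 0.002]
wrist_force: [0.7, 0.6, 0.5]
width: 0.0606
grip_force: 0.0
```

Call:
{"name": "jog_arm", "arguments": {"moves": [[[0,0,0],[0,0,0]],[[0,0,0],[0,0,0]],[[0,0,0],[0,0,0]],[[0,0,-0.01],[0,0,0]],[[0,0,-0.025],[0,0,0]],[[0,0,-0.035],[0,0,0]]], "fingers": 0}}

```text
time_s: 17.4
eef_pos: [0.6313, 0.2065, 0.1299]
eef_rot: [-0.108, -3.137, 0.002]
wrist_force: [0.1, -0.7, 0.6]
width: 0.0002
grip_force: 0.0
```

Call:
{"name": "jog_arm", "arguments": {"moves": [[[0,0,-0.003],[0,0,0]],[[0,0,-0.006],[0,0,0]],[[0,0,-0.009],[0,0,0]],[[0,0,-0.011],[0,0,0]],[[0,0,-0.011],[0,0,0]]]}}

```text
time_s: 17.9
eef_pos: [0.6324, 0.2068, 0.1223]
eef_rot: [0.108, 3.139, 0.001]
wrist_force: [-3.9, -0.1, 11.6]
width: -0.0002
grip_force: 5.6
```

Call:
{"name": "jog_arm", "arguments": {"moves": [[[0,0,-0.002],[0,0,0]],[[0,0,-0.004],[0,0,0]],[[0,0,-0.004],[0,0,0]]]}}

```text
time_s: 18.2
eef_pos: [0.6336, 0.207, 0.1221]
eef_rot: [0.109, 3.135, 0.004]
wrist_force: [-11.0, -2.0, 40.4]
width: 0.0
grip_force: 19.8
```

Call:
{"name": "jog_arm", "arguments": {"moves": [[[0,0,0.03],[0,0,0]],[[0,0,0.07],[0,0,0]],[[-0.005,-0.04,0.1],[0,0,0]],[[-0.01,-0.085,0.1],[0,0,0]],[[-0.015,-0.13,0.1],[0,0,0]],[[-0.02,-0.175,0.1],[0,0,0]],[[-0.025,-0.22,0.1],[0,0,0]],[[-0.03,-0.265,0.1],[0,0,0]],[[-0.035,-0.31,0.1],[0,0,0]],[[-0.035,-0.355,0.1],[0,0,0]]], "fingers": 0.0854}}

```text
time_s: 19.2
eef_pos: [0.5964, -0.15, 0.2173]
eef_rot: [-0.108, -3.139, -0.0]
wrist_force: [1.7, -0.8, 0.7]
width: 0.0853
grip_force: 0.0
```

Run:
```python
from h import *
Q,im=shot('top');g=im.astype(int)
for d in place_of('top','pot_A')+find_in('top','lid_A')+place_of('top','tray'): print(round(d['confidence'],2),W(Q,d['position']).round(3))
Q,im=shot('scene','s5')
for d in place_of('scene','pot_A')+find_in('scene','lid_A')+place_of('scene','tray'): print(round(d['confidence'],2),W(Q,d['position']).round(3))
cv2.imwrite('pics/t5.png',g[150:400,200:560,::-1].astype(np.uint8))
```

```text
0.59 [ 0.493 -0.294 -0.004]
0.5 [ 0.493 -0.29   0.083]
0.72 [0.593 0.171 0.039]
0.44 [0.672 0.152 0.046]
```

View pics/s5.png

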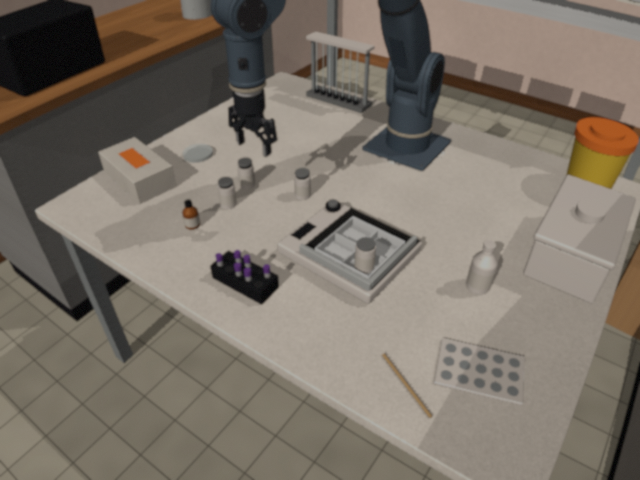

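Call:
{"name": "jog_arm", "arguments": {"moves": [[[-0.001,-0.04,-0.02],[0,0,0]],[[-0.002,-0.08,-0.04],[0,0,0]],[[-0.002,-0.12,-0.06],[0,0,0]],[[-0.002,-0.124,-0.08],[0,0,0]],[[-0.002,-0.124,-0.11],[0,0,0]],[[-0.002,-0.124,-0.14],[0,0,0]],[[-0.002,-0.124,-0.17],[0,0,0]],[[-0.002,-0.124,-0.183],[0,0,0]],[[-0.002,-0.124,-0.183],[0,0,0]]]}}

```text
time_s: 20.5
eef_pos: [0.5946, -0.2707, 0.0326]
eef_rot: [-0.106, -3.137, -0.002]
wrist_force: [0.4, -0.8, 0.3]
width: 0.0856
grip_force: 0.0
```

Call:
{"name": "jog_arm", "arguments": {"moves": [[[0,0,0],[0,0,0]],[[0,0,0],[0,0,0]],[[0,0,0],[0,0,0]],[[0,0,0],[0,0,0]],[[0,0,0],[0,0,0]],[[0,0,0.0],[0,0,0]],[[0,0,0.02],[0,0,0]],[[0,0,0.06],[0,0,0]],[[0,0,0.105],[0,0,0]],[[0,0,0.15],[0,0,0]]], "fingers": 0.03}}

```text
time_s: 21.5
eef_pos: [0.5948, -0.2721, 0.1863]
eef_rot: [-0.108, -3.14, -0.0]
wrist_force: [0.6, -0.9, -1.2]
width: 0.0472
grip_force: 31.5
```

Call:
{"name": "jog_arm", "arguments": {"moves": [[[0.003,0.045,0],[0,0,0]],[[0.007,0.09,0],[0,0,0]],[[0.011,0.135,0],[0,0,0]],[[0.015,0.18,0],[0,0,0]],[[0.019,0.225,0],[0,0,0]],[[0.023,0.27,0],[0,0,0]],[[0.026,0.315,0],[0,0,0]],[[0.03,0.36,0],[0,0,0]],[[0.033,0.395,0],[0,0,0]],[[0.033,0.402,0],[0,0,0]]]}}

```text
time_s: 22.5
eef_pos: [0.6278, 0.1365, 0.1843]
eef_rot: [-0.097, -3.14, -0.005]
wrist_force: [-0.4, 0.7, -1.6]
width: 0.0472
grip_force: 31.6
```

Call:
{"name": "jog_arm", "arguments": {"moves": [[[0,0,0],[0,0,0]],[[0,0,-0.03],[0,0,0]],[[0,0,-0.06],[0,0,0]],[[0,0,-0.085],[0,0,0]],[[0,0,-0.094],[0,0,0]],[[0,0,-0.1],[0,0,0]],[[0,0,-0.104],[0,0,0]],[[0,0,-0.106],[0,0,0]],[[0,0,-0.106],[0,0,0]]]}}

```text
time_s: 23.4
eef_pos: [0.6289, 0.1291, 0.0801]
eef_rot: [0.109, 3.138, 0.0]
wrist_force: [-2.0, -1.1, 5.5]
width: 0.0474
grip_force: 32.0
```

Run:
```python
from h import *
shot('wrist','w6')
```

```text
(no output)
```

View pics/w6.png

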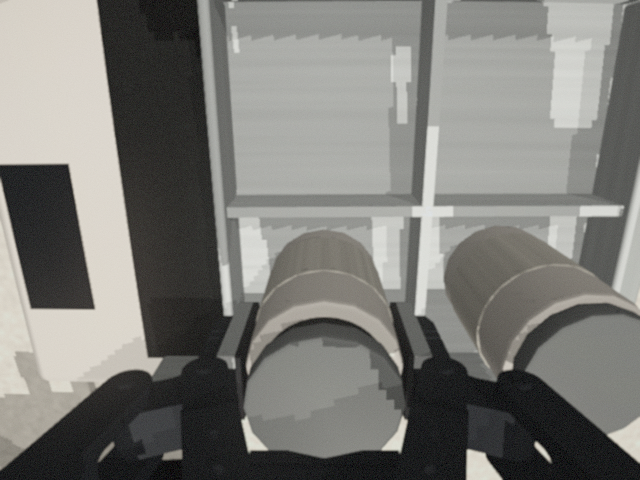

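The pot is centred in the far-right compartment (px 325,330), and the first pot at (560,320) stands upright. I'll release and press.

Call:
{"name": "jog_arm", "arguments": {"moves": [[[0,0,0],[0,0,0]],[[0,0,0],[0,0,0]],[[0,0,0],[0,0,0]],[[0,0,0.02],[0,0,0]],[[0,0,0.05],[0,0,0]],[[0,0,0.08],[0,0,0]],[[0,0,0.09],[0,0,0]]], "fingers": 0.06}}

```text
time_s: 24.15
eef_pos: [0.6298, 0.1299, 0.1715]
eef_rot: [0.108, 3.135, 0.002]
wrist_force: [0.2, 0.8, 0.3]
width: 0.06
grip_force: 0.0
```

Call:
{"name": "jog_arm", "arguments": {"moves": [[[0,0,0],[0,0,0]],[[0,0,0],[0,0,0]],[[0,0,0],[0,0,0]],[[0,0,-0.015],[0,0,0]],[[0,0,-0.03],[0,0,0]],[[0,0,-0.036],[0,0,0]],[[0,0,-0.04],[0,0,0]],[[0,0,-0.044],[0,0,0]],[[0,0,-0.047],[0,0,0]],[[0,0,-0.05],[0,0,0]]], "fingers": 0}}

```text
time_s: 25.15
eef_pos: [0.629, 0.1298, 0.1219]
eef_rot: [0.108, 3.137, 0.003]
wrist_force: [-15.5, -0.2, 57.0]
width: 0.0003
grip_force: 28.8
```

Call:
{"name": "jog_arm", "arguments": {"moves": [[[0,0,-0.001],[0,0,0]],[[0,0,-0.002],[0,0,0]],[[0,0,-0.002],[0,0,0]]]}}

```text
time_s: 25.45
eef_pos: [0.6298, 0.1299, 0.1221]
eef_rot: [0.109, 3.135, 0.004]
wrist_force: [-14.0, -1.0, 50.6]
width: -0.0002
grip_force: 25.0
```

Call:
{"name": "jog_arm", "arguments": {"moves": [[[0,0,0.03],[0,0,0]],[[0,0,0.07],[0,0,0]],[[-0.01,-0.04,0.1],[0,0,0]],[[-0.025,-0.085,0.1],[0,0,0]],[[-0.04,-0.13,0.1],[0,0,0]],[[-0.055,-0.175,0.1],[0,0,0]],[[-0.07,-0.22,0.1],[0,0,0]],[[-0.085,-0.265,0.1],[0,0,0]],[[-0.1,-0.31,0.1],[0,0,0]],[[-0.115,-0.355,0.1],[0,0,0]]], "fingers": 0.0854}}

```text
time_s: 26.45
eef_pos: [0.5125, -0.227, 0.2165]
eef_rot: [0.108, 3.139, -0.0]
wrist_force: [0.1, 0.1, -0.1]
width: 0.0855
grip_force: 0.0
```

Call:
{"name": "jog_arm", "arguments": {"moves": [[[-0.013,-0.035,0],[0,0,0]],[[-0.026,-0.07,-0.02],[0,0,0]],[[-0.026,-0.07,-0.04],[0,0,0]],[[-0.026,-0.07,-0.06],[0,0,0]]]}}

```text
time_s: 26.85
eef_pos: [0.4864, -0.297, 0.1558]
eef_rot: [0.113, 3.139, -0.001]
wrist_force: [0.3, 0.7, -0.5]
width: 0.0851
grip_force: 0.0
```

Run:
```python
from h import *
print(sensors.state()['eef_pos'],sensors.state()['q'])
for c in ('top','scene'):
  Q,im=shot(c)
  for d in place_of(c,'pot_A')+find_in(c,'lid_A')+place_of(c,'tray'): print(c,round(d['confidence'],2),W(Q,d['position']).round(3))
```

```text
[ 0.48643935 -0.29702175  0.15580104] [ 0.23924657  0.52285449  0.34535642  1.8274982  -0.23054409  0.82989945
  2.19724426]
top 0.45 [ 0.488 -0.297 -0.001]
top 0.56 [ 0.504 -0.293  0.089]
top 0.57 [0.594 0.166 0.036]
scene 0.88 [ 0.49  -0.295 -0.005]
scene 0.67 [ 0.494 -0.289  0.085]
scene 0.59 [0.594 0.173 0.039]
```

Measured z command ≈ 0.153; down 0.119.

Call:
{"name": "jog_arm", "arguments": {"moves": [[[0.002,0.001,-0.03],[0,0,0]],[[0.002,0.001,-0.06],[0,0,0]],[[0.002,0.001,-0.09],[0,0,0]],[[0.002,0.001,-0.119],[0,0,0]],[[0.002,0.001,-0.119],[0,0,0]]]}}

```text
time_s: 27.75
eef_pos: [0.488, -0.293, 0.0349]
eef_rot: [-0.107, -3.136, -0.003]
wrist_force: [-0.2, 0.0, 0.4]
width: 0.085
grip_force: 0.0
```

Call:
{"name": "jog_arm", "arguments": {"moves": [[[0,0,0],[0,0,0]],[[0,0,0],[0,0,0]],[[0,0,0],[0,0,0]],[[0,0,0],[0,0,0]],[[0,0,0],[0,0,0]],[[0,0,0.0],[0,0,0]],[[0,0,0.02],[0,0,0]],[[0,0,0.06],[0,0,0]],[[0,0,0.105],[0,0,0]],[[0,0,0.15],[0,0,0]]], "fingers": 0.03}}

```text
time_s: 28.75
eef_pos: [0.4889, -0.2941, 0.1899]
eef_rot: [0.108, 3.139, -0.0]
wrist_force: [1.3, -0.6, -1.4]
width: 0.0472
grip_force: 31.6
```

Call:
{"name": "jog_arm", "arguments": {"moves": [[[0.006,0.046,0],[0,0,0]],[[0.012,0.092,0],[0,0,0]],[[0.018,0.138,0],[0,0,0]],[[0.024,0.184,0],[0,0,0]],[[0.03,0.23,0],[0,0,0]],[[0.036,0.276,0],[0,0,0]],[[0.042,0.322,0],[0,0,0]],[[0.048,0.368,0],[0,0,0]],[[0.054,0.414,0],[0,0,0]],[[0.06,0.46,0],[0,0,0]]]}}

```text
time_s: 29.75
eef_pos: [0.5493, 0.1678, 0.1885]
eef_rot: [0.108, 3.138, 0.001]
wrist_force: [1.8, -0.1, -1.2]
width: 0.0467
grip_force: 31.7
```

Call:
{"name": "jog_arm", "arguments": {"moves": [[[0.003,0.03,0],[0,0,0]],[[0.006,0.0475,0],[0,0,0]],[[0.006,0.0475,-0.01],[0,0,0]],[[0.006,0.0475,-0.04],[0,0,0]],[[0.006,0.0475,-0.07],[0,0,0]],[[0.006,0.0475,-0.09],[0,0,0]],[[0.006,0.0475,-0.1],[0,0,0]],[[0.006,0.0475,-0.105],[0,0,0]],[[0.006,0.0475,-0.107],[0,0,0]]]}}

```text
time_s: 30.65
eef_pos: [0.5551, 0.2106, 0.0827]
eef_rot: [-0.113, -3.139, 0.002]
wrist_force: [-14.4, -7.1, 42.8]
width: 0.0476
grip_force: 35.5
```

Run:
```python
from h import *
shot('wrist','w7')
```

```text
(no output)
```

View pics/w7.png

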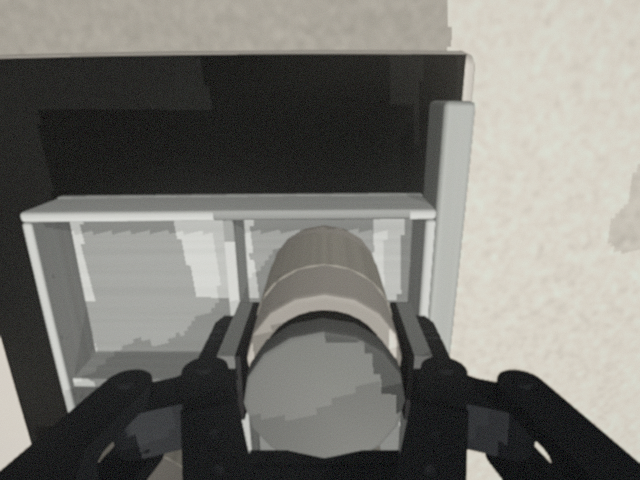

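The pot stands on the floor of the near-left compartment (px 325,330). I'll release and press.

Call:
{"name": "jog_arm", "arguments": {"moves": [[[0,0,0.002],[0,0,0]],[[0,0,0.002],[0,0,0]],[[0,0,0.002],[0,0,0]],[[0,0,0.02],[0,0,0]],[[0,0,0.05],[0,0,0]],[[0,0,0.08],[0,0,0]],[[0,0,0.09],[0,0,0]]], "fingers": 0.06}}

```text
time_s: 31.4
eef_pos: [0.5567, 0.2135, 0.1732]
eef_rot: [0.108, 3.136, 0.003]
wrist_force: [0.5, 0.1, -0.7]
width: 0.0602
grip_force: 0.0
```

Call:
{"name": "jog_arm", "arguments": {"moves": [[[0,0,0],[0,0,0]],[[0,0,0],[0,0,0]],[[0,0,0],[0,0,0]],[[0,0,-0.015],[0,0,0]],[[0,0,-0.03],[0,0,0]],[[0,0,-0.036],[0,0,0]],[[0,0,-0.04],[0,0,0]],[[0,0,-0.044],[0,0,0]],[[0,0,-0.048],[0,0,0]],[[0,0,-0.05],[0,0,0]]], "fingers": 0}}

```text
time_s: 32.4
eef_pos: [0.5556, 0.2133, 0.122]
eef_rot: [0.108, 3.139, 0.002]
wrist_force: [-9.4, -1.8, 37.3]
width: 0.0002
grip_force: 18.7
```

Call:
{"name": "jog_arm", "arguments": {"moves": [[[0,0,-0.001],[0,0,0]],[[0,0,-0.002],[0,0,0]],[[0,0,-0.002],[0,0,0]]]}}

```text
time_s: 32.7
eef_pos: [0.5564, 0.2136, 0.1221]
eef_rot: [0.109, 3.137, 0.004]
wrist_force: [-9.9, -2.3, 37.4]
width: 0.0004
grip_force: 18.9
```

Call:
{"name": "jog_arm", "arguments": {"moves": [[[0,0,0.03],[0,0,0]],[[0,0,0.07],[0,0,0]],[[-0.015,-0.04,0.1],[0,0,0]],[[-0.03,-0.085,0.1],[0,0,0]],[[-0.047,-0.13,0.1],[0,0,0]],[[-0.064,-0.175,0.1],[0,0,0]],[[-0.08,-0.22,0.1],[0,0,0]],[[-0.096,-0.265,0.1],[0,0,0]],[[-0.112,-0.31,0.1],[0,0,0]],[[-0.121,-0.335,0.1],[0,0,0]]], "fingers": 0.0854}}

```text
time_s: 33.7
eef_pos: [0.4325, -0.1253, 0.2188]
eef_rot: [0.114, 3.139, -0.001]
wrist_force: [0.7, 1.1, 0.5]
width: 0.0853
grip_force: 0.0
```

Call:
{"name": "jog_arm", "arguments": {"moves": [[[0,0,-0.03],[0,0,0]],[[0,0,-0.06],[0,0,0]],[[0,0,-0.06],[0,0,0]]]}}

```text
time_s: 34.0
eef_pos: [0.4324, -0.1216, 0.1561]
eef_rot: [-0.109, -3.135, -0.001]
wrist_force: [-0.4, -0.4, 0.4]
width: 0.0854
grip_force: 0.0
```

Run:
```python
from h import *
print(sensors.state()['eef_pos'],sensors.state()['eef_rot'],sensors.state()['q'])
Q,im=shot('top');g=im.astype(int)
for d in place_of('top','pot_A')+masks_of('top','pot_A')+place_of('top','tray'): print(round(d['confidence'],2),W(Q,d['position']).round(3) if 'position' in d else np.argwhere(d['mask']).mean(0).round())
Q,im=shot('scene')
for d in place_of('scene','pot_A')+find_in('scene','lid_A')+place_of('scene','tray'): print('scene',round(d['confidence'],2),W(Q,d['position']).round(3))
Q,im=shot('wrist','w8')
```

```text
[ 0.43240102 -0.12155517  0.15608612] [-1.09096698e-01 -3.13471098e+00 -6.57659773e-04] [-0.1275049   0.37332879  0.40444237  2.11483236 -0.22400616  0.69856023
  1.92641805]
0.91 [0.553 0.212 0.042]
0.7 [268. 270.]
0.29 [314. 420.]
0.2 [252. 291.]
0.71 [0.596 0.168 0.034]
0.68 [ 0.724 -0.295 -0.003]
scene 0.87 [0.555 0.212 0.044]
scene 0.66 [0.557 0.213 0.12 ]
scene 0.64 [0.591 0.17  0.042]
```

View pics/w8.png

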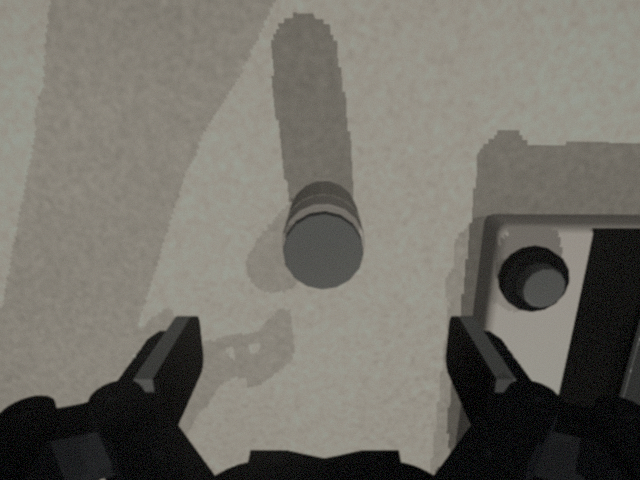

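The pot's lid is at px (324,250), laterally centred between the fingers. I'll check its x.

Run:
```python
from h import *
Q=pose('wrist');print(sensors.state()['eef_pos'],plane('wrist',Q,(324,250),.087),plane('wrist',Q,(543,287),.06))
```

```text
[ 0.43467533 -0.1216764   0.15896483] [ 0.43233611 -0.12145377  0.087     ] [0.47607086 0.01275417 0.06      ]
```

Call:
{"name": "jog_arm", "arguments": {"moves": [[[-0.001,0,-0.03],[0,0,0]],[[-0.001,0,-0.06],[0,0,0]],[[-0.001,0,-0.09],[0,0,0]],[[-0.001,0,-0.122],[0,0,0]],[[-0.001,0,-0.122],[0,0,0]],[[-0.001,0,-0.122],[0,0,0]]]}}

```text
time_s: 35.05
eef_pos: [0.4331, -0.1219, 0.0367]
eef_rot: [-0.109, -3.139, -0.0]
wrist_force: [-0.2, 0.1, 0.4]
width: 0.0856
grip_force: 0.0
```

Call:
{"name": "jog_arm", "arguments": {"moves": [[[0,0,0],[0,0,0]],[[0,0,0],[0,0,0]],[[0,0,0],[0,0,0]],[[0,0,0],[0,0,0]],[[0,0,0],[0,0,0]],[[0,0,0.0],[0,0,0]],[[0,0,0.02],[0,0,0]],[[0,0,0.06],[0,0,0]],[[0,0,0.105],[0,0,0]],[[0,0,0.15],[0,0,0]]], "fingers": 0.03}}

```text
time_s: 36.05
eef_pos: [0.4326, -0.1217, 0.1883]
eef_rot: [-0.109, -3.139, 0.0]
wrist_force: [2.1, 1.0, -2.7]
width: 0.0472
grip_force: 31.8
```

Call:
{"name": "jog_arm", "arguments": {"moves": [[[0.018,0.04,0],[0,0,0]],[[0.036,0.08,0],[0,0,0]],[[0.054,0.12,0],[0,0,0]],[[0.072,0.16,0],[0,0,0]],[[0.09,0.2,0],[0,0,0]],[[0.108,0.24,0],[0,0,0]],[[0.117,0.257,0],[0,0,0]],[[0.117,0.257,0],[0,0,0]],[[0.117,0.257,-0.03],[0,0,0]]]}}

```text
time_s: 36.95
eef_pos: [0.5523, 0.1357, 0.1591]
eef_rot: [0.106, 3.134, 0.003]
wrist_force: [-0.4, -1.2, -1.9]
width: 0.0472
grip_force: 32.0
```

Call:
{"name": "jog_arm", "arguments": {"moves": [[[0,0,-0.03],[0,0,0]],[[0,0,-0.055],[0,0,0]],[[0,0,-0.066],[0,0,0]],[[0,0,-0.07],[0,0,0]],[[0,0,-0.072],[0,0,0]],[[0,0,-0.074],[0,0,0]]]}}

```text
time_s: 37.55
eef_pos: [0.5509, 0.1352, 0.0833]
eef_rot: [0.108, 3.138, 0.001]
wrist_force: [0.0, 0.9, -1.1]
width: 0.0472
grip_force: 31.9
```

Run:
```python
from h import *
shot('wrist','w9')
```

```text
(no output)
```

View pics/w9.png

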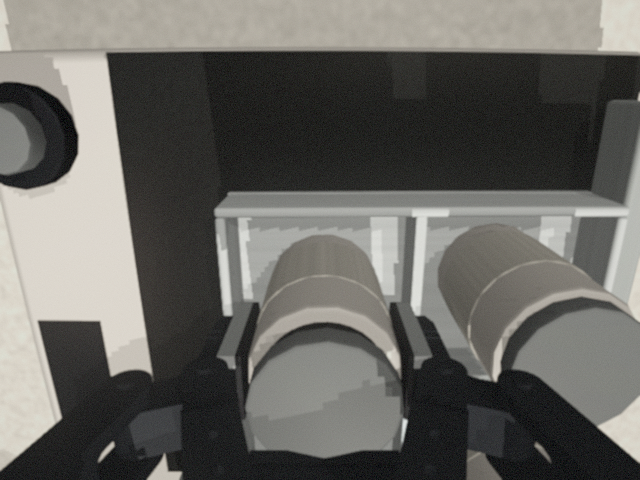

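The pot is inside the near-right compartment (px 325,330), and the neighbour at (550,330) is upright. I'll lower, release and press.

Call:
{"name": "jog_arm", "arguments": {"moves": [[[0,0,-0.002],[0,0,0]],[[0,0,-0.003],[0,0,0]],[[0,0,-0.003],[0,0,0]]]}}

```text
time_s: 37.9
eef_pos: [0.551, 0.1353, 0.0816]
eef_rot: [0.108, 3.137, 0.002]
wrist_force: [-6.2, -0.7, 20.6]
width: 0.0474
grip_force: 33.9
```

Call:
{"name": "jog_arm", "arguments": {"moves": [[[0,0,0],[0,0,0]],[[0,0,0],[0,0,0]],[[0,0,0],[0,0,0]],[[0,0,0.02],[0,0,0]],[[0,0,0.05],[0,0,0]],[[0,0,0.08],[0,0,0]],[[0,0,0.09],[0,0,0]]], "fingers": 0.06}}

```text
time_s: 38.6
eef_pos: [0.5516, 0.1353, 0.1719]
eef_rot: [0.108, 3.136, 0.002]
wrist_force: [0.4, 0.4, -0.6]
width: 0.0601
grip_force: 0.0
```

Call:
{"name": "jog_arm", "arguments": {"moves": [[[0,0,0],[0,0,0]],[[0,0,0],[0,0,0]],[[0,0,0],[0,0,0]],[[0,0,-0.015],[0,0,0]],[[0,0,-0.03],[0,0,0]],[[0,0,-0.036],[0,0,0]],[[0,0,-0.04],[0,0,0]],[[0,0,-0.044],[0,0,0]],[[0,0,-0.048],[0,0,0]],[[0,0,-0.052],[0,0,0]]], "fingers": 0}}

```text
time_s: 39.6
eef_pos: [0.5509, 0.1352, 0.1214]
eef_rot: [0.109, 3.138, 0.004]
wrist_force: [-23.8, -2.4, 92.9]
width: 0.0003
grip_force: 45.9
```

Call:
{"name": "jog_arm", "arguments": {"moves": [[[0,0,-0.001],[0,0,0]],[[0,0,-0.002],[0,0,0]],[[0,0,-0.002],[0,0,0]]]}}

```text
time_s: 39.9
eef_pos: [0.5515, 0.1353, 0.1217]
eef_rot: [0.11, 3.135, 0.007]
wrist_force: [-20.8, -2.7, 74.1]
width: -0.0001
grip_force: 36.6
```

Call:
{"name": "jog_arm", "arguments": {"moves": [[[0,0,0.03],[0,0,0]],[[0,0,0.07],[0,0,0]],[[-0.02,-0.02,0.11],[0,0,0]],[[-0.03,-0.04,0.15],[0,0,0]],[[-0.04,-0.06,0.19],[0,0,0]],[[-0.04,-0.06,0.23],[0,0,0]],[[-0.04,-0.06,0.27],[0,0,0]],[[-0.04,-0.06,0.27],[0,0,0]],[[-0.04,-0.06,0.27],[0,0,0]]]}}

```text
time_s: 40.8
eef_pos: [0.5105, 0.0752, 0.386]
eef_rot: [0.108, 3.138, 0.001]
wrist_force: [-0.3, -0.8, -0.7]
width: 0.0001
grip_force: 0.0
```

Run:
```python
from h import *
Q,im=shot('wrist','w10')
print(sensors.state()['eef_pos'])
for l in ('tray','start_top','pot_A'):
  for d in place_of('wrist',l): print(l,round(d['confidence'],2),W(Q,d['position']).round(3))
for d in find_in('wrist','lid_A'): print('lid',round(d['confidence'],2),W(Q,d['position']).round(3))
big=cv2.resize(im[60:340,200:540],None,fx=2.2,fy=2.1,interpolation=cv2.INTER_CUBIC)
cv2.imwrite('pics/w10c.png',big[:,:,::-1])
```

```text
[0.50996478 0.0752729  0.38490159]
tray 0.71 [0.591 0.17  0.041]
tray 0.68 [ 0.722 -0.295  0.002]
start_top 0.79 [0.479 0.011 0.065]
start_top 0.4 [0.628 0.209 0.046]
pot_A 0.73 [0.628 0.208 0.046]
pot_A 0.58 [0.552 0.214 0.045]
pot_A 0.24 [ 0.811 -0.026  0.004]
lid 0.77 [0.55  0.211 0.121]
```

View pics/w10c.png

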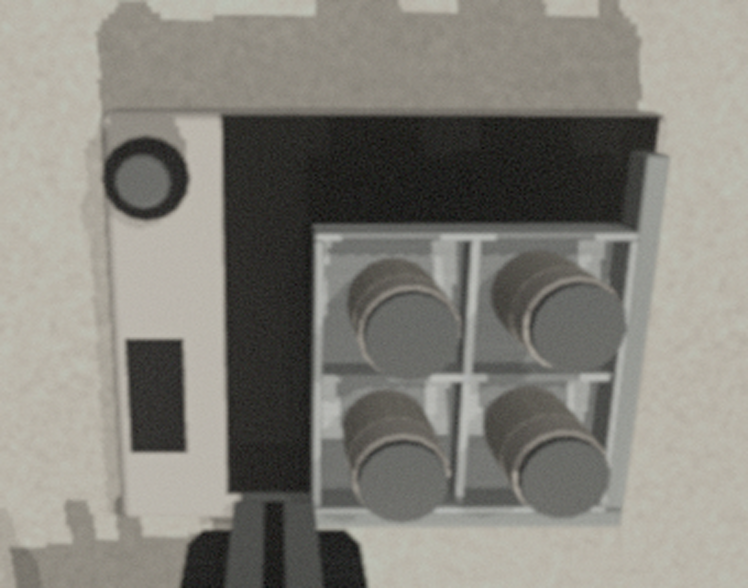

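The tray is flush against both stops and all four pots stand upright with lids home. The button is at crop px (143,181), world about (0.477, 0.013). I'll press it now.

Call:
{"name": "jog_arm", "arguments": {"moves": [[[-0.017,-0.03,-0.02],[0,0,0]],[[-0.034,-0.062,-0.04],[0,0,0]],[[-0.034,-0.062,-0.085],[0,0,0]],[[-0.034,-0.062,-0.13],[0,0,0]],[[-0.034,-0.062,-0.175],[0,0,0]],[[-0.034,-0.062,-0.22],[0,0,0]],[[-0.034,-0.062,-0.26],[0,0,0]],[[-0.034,-0.062,-0.29],[0,0,0]],[[-0.034,-0.062,-0.305],[0,0,0]],[[-0.034,-0.062,-0.305],[0,0,0]]]}}

```text
time_s: 42.05
eef_pos: [0.4745, 0.013, 0.078]
eef_rot: [-0.108, -3.135, 0.002]
wrist_force: [0.4, -0.2, 0.2]
width: -0.0
grip_force: 0.0
```

Call:
{"name": "jog_arm", "arguments": {"moves": [[[0,0,-0.006],[0,0,0]],[[0,0,-0.012],[0,0,0]],[[0,0,-0.018],[0,0,0]],[[0,0,-0.02],[0,0,0]],[[0,0,-0.022],[0,0,0]],[[0,0,-0.022],[0,0,0]]]}}

```text
time_s: 42.65
eef_pos: [0.4766, 0.0134, 0.0585]
eef_rot: [0.108, 3.139, 0.0]
wrist_force: [0.5, 0.8, 3.4]
width: -0.0
grip_force: 1.7
```

Call:
{"name": "jog_arm", "arguments": {"moves": [[[0,0,-0.002],[0,0,0]],[[0,0,-0.004],[0,0,0]],[[0,0,-0.006],[0,0,0]],[[0,0,-0.006],[0,0,0]],[[0,0,-0.006],[0,0,0]]]}}

```text
time_s: 43.15
eef_pos: [0.4768, 0.0134, 0.0552]
eef_rot: [0.109, 3.137, 0.004]
wrist_force: [-10.3, 2.5, 55.5]
width: 0.0004
grip_force: 27.9
```

Bottomed out at 55 N. Next I retreat and check.

Call:
{"name": "jog_arm", "arguments": {"moves": [[[0,0,0.03],[0,0,0]],[[0,0,0.07],[0,0,0]],[[0,0,0.115],[0,0,0]],[[0,0.02,0.16],[0,0,0]],[[0,0.04,0.2],[0,0,0]],[[0.015,0.06,0.24],[0,0,0]],[[0.03,0.06,0.28],[0,0,0]],[[0.03,0.06,0.32],[0,0,0]],[[0.03,0.06,0.32],[0,0,0]],[[0.03,0.06,0.32],[0,0,0]]]}}

```text
time_s: 44.15
eef_pos: [0.5062, 0.0732, 0.3725]
eef_rot: [0.108, 3.139, 0.001]
wrist_force: [-0.4, -1.0, 0.2]
width: 0.0002
grip_force: 0.0
```

Run:
```python
from h import *
Q,im=shot('wrist','w11')
big=cv2.resize(im[60:340,200:540],None,fx=2.2,fy=2.1,interpolation=cv2.INTER_CUBIC)
cv2.imwrite('pics/w11c.png',big[:,:,::-1])
for l in ('tray','start_top'):
  for d in place_of('wrist',l): print(l,round(d['confidence'],2),W(Q,d['position']).round(3))
```

```text
tray 0.59 [0.593 0.172 0.039]
start_top 0.88 [0.478 0.013 0.061]
start_top 0.32 [ 0.492  0.454 -0.001]
start_top 0.24 [0.551 0.211 0.042]
```

View pics/w11c.png

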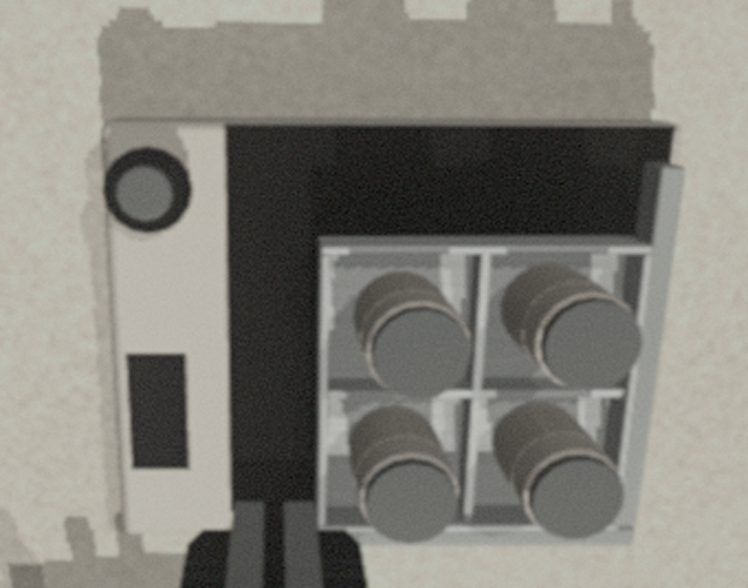

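The tray is still flush with all four pots in place, and the button is up again at crop px (146,193). Handing in.

```bash
python3 -c "
from workcell import ticket
print(ticket.sign_off())"
```

```text
the job is handed in; nothing more can be done
None
```

I handed the job in at about 44 s of the 210 s, and sign-off returned no verdict: the last wrist picture shows the tray flush against both stops, all four pots upright with lids home, and the start button up again after being pressed to its stop.

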